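Square a slotted plate in its jig: seat it on the peg, swing it home past the spring latch

TASK

The slotted metal plate lies askew on the wooden jig. Slide it, while it is still askew, until the peg sits at the bottom of its slot, then push near the corner opposite the slot so that the plate turns about the peg and forces the spring latch aside, and bed it flush against the stop block with a steady push of 12 to 18 N held for a second, the latch sprung back behind its edge and the peg still at the bottom of the slot. Never push the plate with more than 25 N, and leave the other things on the jig and bench where they are.

Things in the scene. Friction and masses are not known exactly. Their poses are not given: they have to be found in the camera images.
- plate_slot (a point): point on the loose plate, half-way up, where the peg's axis lies when the peg bears on the slot's bottom; has the plate's axes. The slot is 14 mm wide, runs along y, its bottom 6 mm to +y of here, its mouth (widened to 26 mm) in the -y edge 10 mm to -y. Plate edges lie at x -27 and +103, y -10 and +80 mm from here
- plate_center (a point): centre of the loose aluminium plate, 130 (x) x 90 (y) x 12 mm, 0.25 to 0.5 kg, half-way up, with the plate's axes; two 9 mm holes go through it. Flat on the jig; sliding friction 2 to 5 N. It starts turned 0.30 to 0.45 rad counter-clockwise from above against the jig, its slot's seat 15 to 48 mm to the jig's +y side of the peg
- plate_corner (a point): the plate's corner diagonally opposite the slot (+x, +y), half-way up. Pushing the +y edge 20 to 40 mm short of here towards -y turns the plate clockwise about the peg; pushing right at its end, or dragging along the edge, can draw the slot off the peg. Press home straight along the jig's -y. Pushing the +y edge near its other end seats the slot
- peg (a point): axis of the upright steel peg (12 mm diameter, 22 mm high) of the jig, 6 mm above the jig's top, level with plate_slot; has the jig's axes. The jig is a fixed wooden board 260 (x) x 210 (y) x 12 mm on the bench, its centre +31 mm x, +62 mm y from the peg. Home: plate_slot on the peg and the plate's axes along the jig's
- stop (a point): middle of the stop face of the steel stop block (46 x 18 x 14 mm) on the jig, which faces +y; at home the plate's -y edge lies against it. +81 mm x, -10 mm y from the peg; jig's axes
- latch_end (a point): end of the latch nose when sprung out, 6 mm above the jig's top, fixed on the jig, jig's axes. The nose is 15 mm wide along y, 11 mm high, and reaches 5 mm over the home plate, 1.5 mm clear of its +y edge. +98 mm x, +89 mm y from the peg. The housing behind it is 18 mm high above the jig's top
- latch (a joint): spring bolt of the latch: 0 = out, grows in m as it is pushed in along the jig's +x (at most 0.010); 2 N at 0, 0.5 N more per mm. The turning plate's +x edge pushes it in by itself; it springs out behind the plate's +y edge only when the plate is at the stop. Forcing the plate past takes about 5 to 12 N at the corner
- small_hook: bystander: small cream snap hook, 13 x 22 x 38 mm, standing on the jig's -y +x corner beside the stop block; origin at the middle of its underside
- small_arch: bystander: small cream D-shaped arch, 13 x 30 x 21 mm, lying on the jig next to the snap hook; origin at the middle of its underside
- parts_bin: bystander: blue parts bin, 68 x 91 x 42 mm, behind the jig; origin at the middle of its underside
- dropper: bystander: white dropper bottle with blue cap, 29 mm diameter, 74 mm high, behind the jig; origin at the middle of its underside
- glue: bystander: white tin, 67 mm diameter, 59 mm high, at the back left; origin at the middle of its underside

How it is judged:
By the outcome, as a careful person would: the job done as asked, in the order asked, and still so for the second after the job is handed in, with the robot touching nothing.
It also fails if it takes over 51 s, if anything falls off the work surface, if the arm or the gripper's body presses on something with over 40 N, if the wrist force passes 120 N, or if a joint passes its speed limit or range.

ROBOT

A 7-joint arm with a two-finger parallel gripper is mounted at the origin on a cart in front of the work surface, level with it; the furniture and walls round the work are solid. World frame = base frame: x ahead of the robot, y to its left, z up, the work surface at z = 0. Lengths are in m, angles in rad, forces in N, time in s.
With the tool pointing down it reaches from about 0.4 to 0.875 m from the base axis. Payload 19.3 kg.
Tool frame: the origin (TCP) lies at the very end of the fingers, on their centre line; the grasp point (between the pads) lies 19 mm behind it; z points along the fingers, y is the line along which they close (so a half turn about z gives the same grasp; the last joint's range is limited). The gripper opens to 85 mm and grips with 20 to 120 N. Pads are 22 mm wide; open, the fingers measure 114 mm over their backs; the gripper's body (76 mm by 85 mm) begins 54 mm behind the grasp point. The pads swing forward as they close: fully open they stand 13 mm farther back than shut.
Start: joints at [-1.367, 0.521, -0.036, 1.599, 0.021, 1.021, -0.113], TCP at [0.169, 0.602, 0.231] pointing down, gripper open.
Joint ranges: [-2.91, 2.91], [-0.3, 2.13], [-1.5, 1.42], [0.17, 2.43], [-1.26, 4.41], [0.16, 1.93], [-2.52, 2.52]. Speed limits (rad/s): [1.89, 1.89, 2.39, 2.39, 3.01, 3.01, 3.01].

INTERFACE

Orientations are given as [roll, pitch, yaw] about the fixed x, y, z axes, in that order (R = Rz(yaw) Ry(pitch) Rx(roll)).
In Python, from workcell import bot gives the robot as it stands.
- The arm moves only by the tool carry_out, never from a script. Its argument "rows" is a list that holds one entry, the list of rows, each a list of 4 numbers: the shift along the tool's x, y, z in m, then the turn about the tool's z in degrees. In form: [[[x, y, z, twist], ...]]. A call has 1 to 12 rows; each row is the pose to reach, as a shift and turn from the pose commanded when the call began, along the tool's axes at that moment; what a row does not reach only later rows make up. A row lasts 1/12 s, in which the tool goes at most 41.7 mm and 7.16 degrees, less where a joint would pass 70% of its speed; a pose out of reach is approached as far as the arm can. A call with a gripper value outside its range is refused whole. "grip" is the finger opening in m, from 0 to 0.0854, set as the call begins (left out, the last holds). The fingers move at their own pace and stop on an object; "grip_force" is the grip in N (left out, the last holds). Time passes only in rows, so rows that repeat a pose let the fingers close. It gives the time, the measured TCP pose, the force, the opening and the grip force at its end, in the units of the state.
- bot.observe(): the state, without advancing time (a new reading comes with each control period).
- bot.grab_frame(name): name is "scene" or "top" or "wrist"; returns a dict with "pixels" (400x640x3 uint8, red, green, blue), "K" (3x3 intrinsics, pixels), "pose" (4x4, takes a point from camera to world coordinates). Camera axes: x right, y down, z forward; pixel columns grow to the right and rows downward; lengths in m; the calibration is good to about 2 mm. A picture is of the moment at which its call begins. There is no depth.
- bot.job_done(): hands the job in; it is judged then, once.
Trained networks look in a picture, given as the dict that the camera call returned (one of the last four; its "shot" number tells which), for a name from the list of things; names that differ only in an ending like _2 or _b are one class to them, and where a whole thing is asked for, a point or a joint stands for the part that bears it (a point fixed in the world has none). Each returns a list of dicts, best first, with "conf" (0 to 1); they miss things now and then, are a little off and sometimes report something else, mostly with a low value. They report only what shows in the picture. A call takes as long as a camera call.
- bot.look_for(picture, label): "position" ([column, row] in pixels, amid what is visible of it).
- bot.regions_of(picture, label): "region" (400x640 bool, what is visible of it) and "position" ([column, row] in pixels, amid what is visible of it).
- bot.spot_point(picture, label): "position" ([column, row] in pixels: a listed point, or the origin of a listed thing).
The state is a dict: "clock": time; "qpos": joint angles; "qd": joint speeds; "joint_efforts": joint torques, N m; "position": TCP position; "tool_rot": TCP orientation; "force": force on the tool from outside, world axes, zero at the start; "moment": the same for the moment, N m; "grip_width": finger opening in m; "finger_force": force on a finger pad.
Only numpy, scipy, OpenCV 4.12 (cv2) and the standard library are available. Lean on these libraries where they do the work, as an engineer would, in place of code of your own. Each camera call takes 0.05 s, during which the arm holds its last target. There are 200 camera calls.

## Working session

There is one attempt and no reset: what is moved stays moved. The work goes in short steps, Python scripts to look and compute and a tool call to move; the robot and the scene stay as the last step left them, time stands still between calls to the robot, and variables do not carry over. Pictures are saved under pics/ and viewed, at most 10 in all, crops included, and the job is handed in when it is done.

Besides the shell and the picture viewer there is one more tool, called after "Call:" as name(argument=value, ...), one argument or row to a line, values as JSON. carry_out: Moves the arm, as the interface text tells. Its arguments: {"type":"object","properties":{"rows":{"type":"array","items":{"type":"array","items":{"type":"array","items":{"type":"number"}}}},"grip":{"type":"number"},"grip_force":{"type":"number"}},"required":["rows"]}

```bash
mkdir -p pics; cat > h.py <<'E'
import numpy as np, cv2
from workcell import bot
def ray(f,px,z):
    K=np.array(f["K"]);T=np.array(f["pose"])
    d=T[:3,:3]@np.linalg.solve(K,[px[0],px[1],1.]);o=T[:3,3]
    return o+d*(z-o[2])/d[2]
def proj(f,p):
    K=np.array(f["K"]);T=np.array(f["pose"])
    c=K@(T[:3,:3].T@(np.array(p)-T[:3,3])); return c[:2]/c[2]
def save(f,n,crop=None,s=1):
    im=f["pixels"][:,:,::-1]
    if crop: im=im[crop[1]:crop[3],crop[0]:crop[2]]
    cv2.imwrite("pics/"+n,cv2.resize(im,None,fx=s,fy=s,interpolation=cv2.INTER_CUBIC))
E
python3 - <<'E'
from h import *
o=bot.observe();print({k:np.round(o[k],3) for k in o})
for c in ["top","scene"]:
    f=bot.grab_frame(c);save(f,c+"0.png")
    print(c,np.round(f["pose"],3).tolist(),np.round(f["K"],1).tolist())
    for l in ["plate_slot","plate_center","plate_corner","peg","stop","latch_end"]:
        z=0.018
        for r in bot.spot_point(f,l)[:2]: print(l,np.round(r["position"],1),round(r["conf"],2),np.round(ray(f,r["position"],z),4))
E
```

```text
{'clock': np.float64(0.0), 'qpos': array([-1.367,  0.522, -0.036,  1.6  ,  0.021,  1.021, -0.113]), 'qd': array([-0.001,  0.   , -0.001,  0.002,  0.   ,  0.001, -0.001]), 'joint_efforts': array([-0.0000e+00, -9.2710e+01,  1.9800e+00, -3.6994e+01,  1.8000e-02,
        8.0000e-03, -0.0000e+00]), 'position': array([0.169, 0.601, 0.231]), 'tool_rot': array([-3.141,  0.   ,  2.868]), 'force': array([0.258, 0.506, 0.618]), 'moment': array([-0.064, -0.036, -0.062]), 'finger_force': np.float64(0.0), 'grip_width': np.float64(0.085)}
top [[-0.015, -0.997, 0.079, 0.472], [-1.0, 0.015, 0.003, 0.252], [-0.004, -0.078, -0.997, 0.895], [0.0, 0.0, 0.0, 1.0]] [[389.8, 0.0, 316.8], [0.0, 389.8, 192.7], [0.0, 0.0, 1.0]]
plate_slot [349.9 257.7] 0.95 [0.395  0.1832 0.018 ]
plate_center [328.3 248.8] 0.69 [0.4153 0.231  0.018 ]
plate_corner [298.6 226.2] 0.87 [0.4665 0.2966 0.018 ]
peg [361.9 255.4] 0.93 [0.3996 0.1564 0.018 ]
stop [365.3 216.5] 0.78 [0.486  0.1467 0.018 ]
latch_end [322.3 211.5] 0.72 [0.4986 0.243  0.018 ]
scene [[-0.493, 0.51, -0.705, 1.155], [0.87, 0.276, -0.409, 0.594], [-0.014, -0.815, -0.579, 0.575], [0.0, 0.0, 0.0, 1.0]] [[432.7, 0.0, 318.4], [0.0, 432.7, 210.3], [0.0, 0.0, 1.0]]
plate_slot [331.1 190.7] 0.81 [0.3944 0.1879 0.018 ]
plate_center [342.4 199.8] 0.85 [0.416  0.2289 0.018 ]
plate_corner [357.4 217.4] 0.81 [0.4612 0.2884 0.018 ]
plate_corner [331.2 191.8] 0.2 [0.3985 0.1904 0.018 ]
peg [317.  186.5] 0.62 [0.394  0.1493 0.018 ]
stop [292.4 201.2] 0.9 [0.4755 0.1309 0.018 ]
latch_end [329.4 219.8] 0.65 [0.4978 0.2392 0.018 ]
```

```bash
python3 - <<'E'
from h import *
f=bot.grab_frame("top");save(f,"top1.png",(230,140,430,290),4)
g=bot.grab_frame("scene");save(g,"scene1.png")
for l in ["small_hook","small_arch","parts_bin","dropper","glue"]:
    for r in bot.spot_point(f,l)[:1]: print(l,np.round(r["position"],1),round(r["conf"],2),np.round(ray(f,r["position"],0.0),3))
E
```

```text
small_hook [321.2 212.5] 0.71 [0.497 0.245 0.   ]
small_arch [373.3 195.4] 0.4 [0.534 0.125 0.   ]
parts_bin [318.4 124.4] 0.75 [0.702 0.249 0.   ]
dropper [281.9 130.7] 0.62 [0.689 0.334 0.   ]
glue [249.3 134.6] 0.89 [0.681 0.41  0.   ]
```

View pics/top1.png

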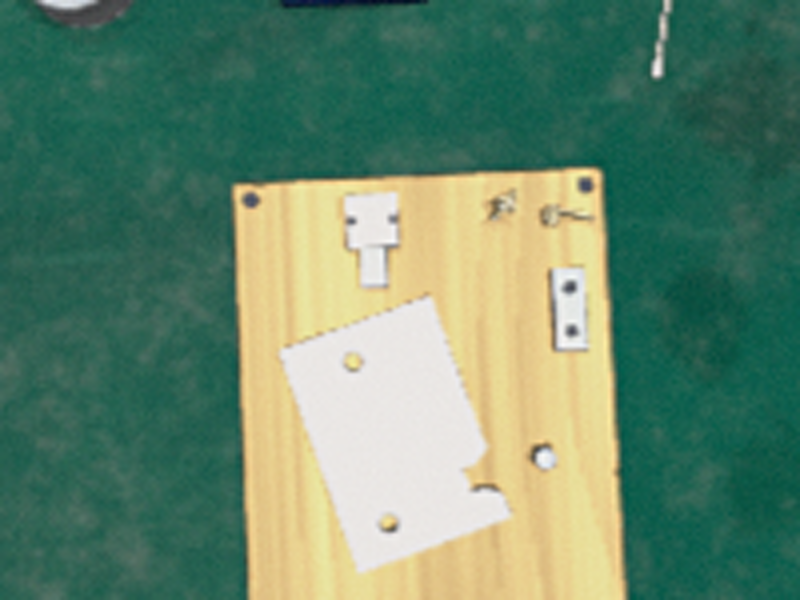

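View pics/scene1.png

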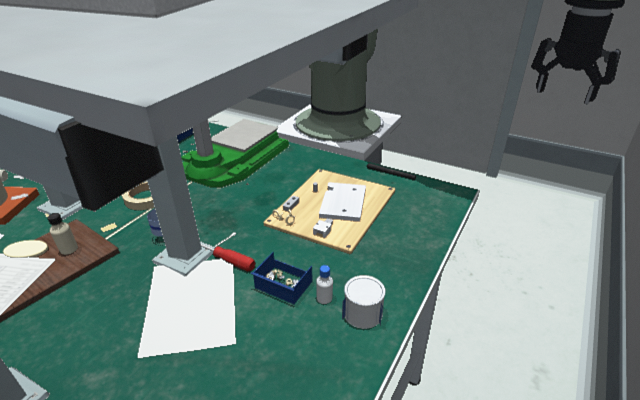

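The top view shows the white plate askew, with corners at about (302,227), (338,214), (358,269) and (320,283) full-frame pixels. The peg is at (366,254), the latch at (323,200) and the stop at (372,217). Next I'll fit the jig and plate poses.

```bash
cat >> h.py <<'E'
def wpts(f,cnt,z): return np.array([ray(f,p,z)[:2] for p in cnt.reshape(-1,2)+0.0])
def segs(f):
    im=f["pixels"];hsv=cv2.cvtColor(im,cv2.COLOR_RGB2HSV)
    white=((hsv[...,1]<40)&(hsv[...,2]>185)).astype(np.uint8)
    wood=((hsv[...,0]<35)&(hsv[...,1]>50)&(hsv[...,2]>120)).astype(np.uint8)
    return white,wood
def rect(f,m,z,lo,hi,dims,lab):
    cs,_=cv2.findContours(m,cv2.RETR_EXTERNAL,cv2.CHAIN_APPROX_NONE)
    for c in cs:
        w=wpts(f,c,z);ctr=w.mean(0)
        if lo[0]<ctr[0]<hi[0] and lo[1]<ctr[1]<hi[1] and cv2.contourArea(c)>1000:
            r=cv2.minAreaRect((w*1000).astype(np.float32)); b=cv2.boxPoints(r)
            e=max([b[1]-b[0],b[2]-b[1]],key=np.linalg.norm)
            a=np.arctan2(e[1],e[0]); a=(a+np.pi/2)%np.pi-np.pi/2
            print(lab,np.round(r[0],1),np.round(r[1],1),"yaw",round(a,4)); yield np.array(r[0])/1000,a
def R(a): return np.array([[np.cos(a),-np.sin(a)],[np.sin(a),np.cos(a)]])
def look(f):
    w,wd=segs(f)
    J=list(rect(f,cv2.morphologyEx(w|wd,cv2.MORPH_OPEN,np.ones((3,3),np.uint8)),.012,(.3,.05),(.55,.35),(260,210),"jig"))
    P=list(rect(f,cv2.morphologyEx(w,cv2.MORPH_OPEN,np.ones((3,3),np.uint8)),.024,(.3,.05),(.55,.4),(130,90),"plate"))
    return J,P
E
python3 - <<'E'
from h import *
f=bot.grab_frame("top");J,P=look(f)
if J:
    c,a=J[0];peg=c-R(a)@[.031,.062];print("peg",peg,"stop",peg+R(a)@[.081,-.01],"latch",peg+R(a)@[.098,.089])
if P:
    c,b=P[0];s=c+R(b)@[-.038,-.035];print("slot",s,"corner",c+R(b)@[.065,.045]);print("slot-peg in jig",R(a).T@(s-peg),"in plate",R(b).T@(s-peg),"dyaw",b-a)
g=bot.grab_frame("scene");print("leg foot",ray(g,(180,260),0))
E
```

```text
jig [432.1 211.8] [260.2 210.4] yaw 0.0292
plate [417.6 231.2] [129.9  89.9] yaw 0.3357
peg [0.40293474 0.14892534] stop [0.48419236 0.14129651] latch [0.49829223 0.24075099]
slot [0.39320158 0.18567092] corner [0.46410091 0.29513454]
slot-peg in jig [-0.00865527  0.0370143 ] in plate [0.00291413 0.03790092] dyaw 0.30644548
leg foot [0.73561295 0.03058405 0.        ]
```

```bash
cat >> h.py <<'E'
def move(t,z,yaw):
    o=bot.observe();p=o["position"];r,pt,y=o["tool_rot"]
    from scipy.spatial.transform import Rotation as Q
    M=Q.from_euler("xyz",[r,pt,y]).as_matrix()
    d=M.T@(np.array([t[0],t[1],z])-p); tw=-np.degrees((yaw-y+np.pi)%(2*np.pi)-np.pi)
    print("shift",np.round(d,4),"twist",round(tw,2))
A=.0292;B=.3357;PEG=np.array([.4029,.1489]);SLOT=np.array([.3932,.1857])
def jp(x,y): return PEG+R(A)@[x/1000,y/1000]
def pp(x,y): return SLOT+R(B)@[x/1000,y/1000]
E
python3 - <<'E'
from h import *
t=pp(38,108);print(t);move(t,.07,B+np.pi/2)
E
```

```text
[0.39350038 0.30018978]
shift [-0.2976 -0.2296  0.1613] twist 55.07
```

Call:
carry_out(
  rows=[
    [[-0.012, -0.009, 0.007, 3], [-0.036, -0.028, 0.02, 8], [-0.064, -0.05, 0.035, 14], [-0.092, -0.071, 0.05, 20], [-0.12, -0.092, 0.065, 26], [-0.148, -0.114, 0.08, 32], [-0.176, -0.136, 0.096, 38], [-0.204, -0.157, 0.11, 44], [-0.232, -0.179, 0.126, 49], [-0.26, -0.2, 0.14, 53], [-0.285, -0.22, 0.155, 55], [-0.298, -0.23, 0.161, 55]],
  ],
  grip=0.085,
)

```text
clock: 2.15
position: [0.3952, 0.296, 0.0689]
tool_rot: [-3.141, 0.002, 1.902]
force: [0.3, -1.2, -0.0]
grip_width: 0.085
finger_force: 0.0
```

```bash
python3 - <<'E'
from h import *
o=bot.observe();print(o["clock"],o["position"],o["tool_rot"],o["force"],o["grip_width"])
move(pp(38,108),.02,B+np.pi/2)
E
```

```text
2.15 [0.39520234 0.29598892 0.06892779] [-3.14058904e+00  1.93741708e-03  1.90223809e+00] [ 0.31250131 -1.18688623 -0.03941446] 0.08495500994894228
shift [ 0.0046 -0.0002  0.0489] twist -0.24
```

Call:
carry_out(
  rows=[
    [[0, 0, 0.012, 0], [0, 0, 0.028, 0], [0, 0, 0.042, 0], [0, 0, 0.05, 0], [0, 0, 0.05, 0]],
  ],
)

```text
clock: 2.57
position: [0.3932, 0.2993, 0.0191]
tool_rot: [-3.14, 0.001, 1.908]
force: [-0.4, -1.1, 0.0]
grip_width: 0.0852
finger_force: 0.0
```

```bash
python3 - <<'E'
from h import *
o=bot.observe();print(o["clock"],o["position"],o["tool_rot"],o["force"],o["grip_width"])
f=bot.grab_frame("wrist");save(f,"w1.png")
E
```

```text
2.5667 [0.39320051 0.29925371 0.01906348] [-3.13975834e+00  7.87356319e-04  1.90790359e+00] [-0.39748222 -1.11100621  0.03217611] 0.08516095332028693
```

View pics/w1.png

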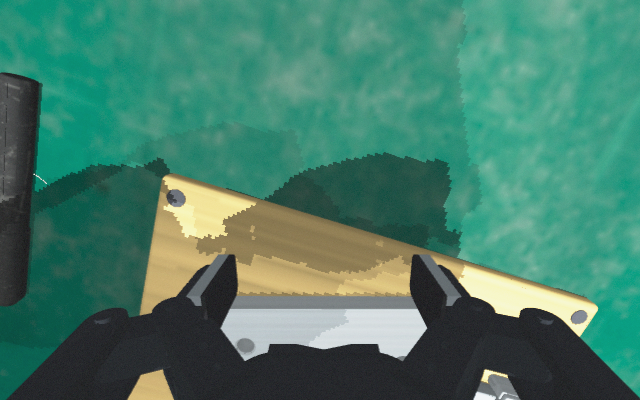

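The view shows the two open fingertips at about (235,258) and (415,258), beyond the plate's +y edge at row 300, which is parallel to them. Next I'll lower gently to find the tip height.

Call:
carry_out(
  rows=[
    [[0, 0, 0.003, 0], [0, 0, 0.0045, 0], [0, 0, 0.0045, 0]],
  ],
)

```text
clock: 2.87
position: [0.3938, 0.2999, 0.0161]
tool_rot: [3.141, -0.0, 1.908]
force: [-0.5, 0.8, 0.0]
grip_width: 0.0851
finger_force: 0.0
```

Call:
carry_out(
  rows=[
    [[0, 0, 0.002, 0], [0, 0, 0.004, 0], [0, 0, 0.004, 0]],
  ],
)

```text
clock: 3.12
position: [0.3937, 0.2997, 0.0116]
tool_rot: [-3.142, 0.0, 1.908]
force: [-0.3, -0.2, -0.1]
grip_width: 0.0851
finger_force: 0.0
```

Call:
carry_out(
  rows=[
    [[0, 0, 0.002, 0], [0, 0, 0.004, 0], [0, 0, 0.006, 0], [0, 0, 0.007, 0], [0, 0, 0.007, 0]],
  ],
)

```text
clock: 3.53
position: [0.3936, 0.2996, 0.0045]
tool_rot: [-3.141, 0.0, 1.908]
force: [-0.8, 0.4, 0.2]
grip_width: 0.0852
finger_force: 0.0
```

Call:
carry_out(
  rows=[
    [[-0.004, 0, 0, 0], [-0.009, 0, 0, 0], [-0.013, 0, 0, 0], [-0.016, 0, 0, 0], [-0.019, 0, 0, 0], [-0.022, 0, 0, 0], [-0.026, 0, 0, 0], [-0.03, 0, 0, 0], [-0.034, 0, 0, 0], [-0.037, 0, 0, 0], [-0.037, 0, 0, 0]],
  ],
)

```text
clock: 4.45
position: [0.4063, 0.264, 0.0048]
tool_rot: [-3.142, 0.0, 1.907]
force: [0.1, -1.2, 0.4]
grip_width: 0.0851
finger_force: 0.0
```

```bash
python3 - <<'E'
from h import *
f=bot.grab_frame("top");save(f,"t2.png",(230,140,430,290),4)
for l in ["plate_slot","plate_corner","plate_center"]:
    for r in bot.spot_point(f,l)[:1]:
        w=ray(f,r["position"],.018)[:2];print(l,round(r["conf"],2),w,"jig",R(A).T@(w-PEG))
E
```

```text
plate_slot 0.94 [0.40175245 0.1657281 ] jig [-0.00065575  0.01685443]
plate_corner 0.63 [0.46918352 0.28181674] jig [0.07013588 0.13092488]
plate_center 0.83 [0.42757987 0.20753951] jig [0.02638138 0.05789396]
```

View pics/t2.png

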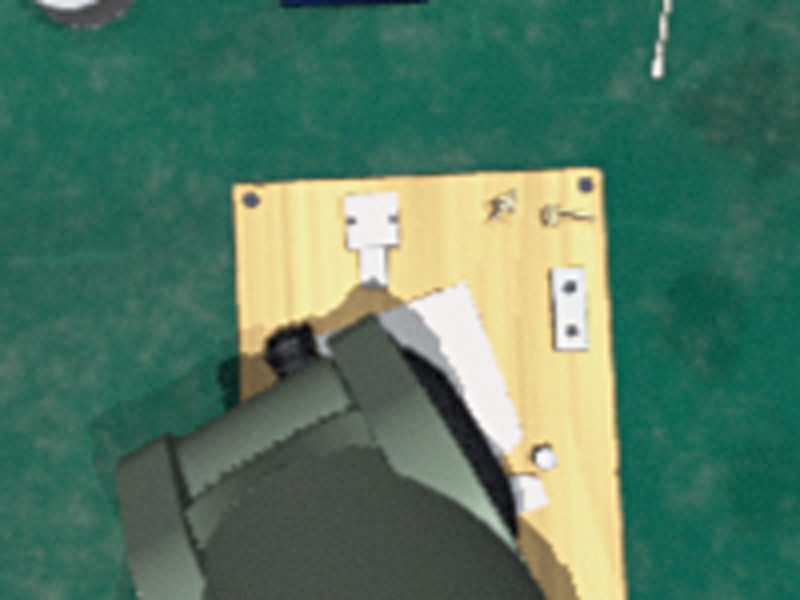

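The plate slid without turning. Its slot mouth, near (525,465) in the crop, now faces the peg at (543,457). I'll continue gently.

Call:
carry_out(
  rows=[
    [[-0.002, 0, 0, 0], [-0.004, 0, 0, 0], [-0.006, 0, 0, 0], [-0.008, 0, 0, 0], [-0.01, 0, 0, 0], [-0.0115, 0, 0, 0], [-0.013, 0, 0, 0], [-0.013, 0, 0, 0]],
  ],
)

```text
clock: 5.32
position: [0.4102, 0.2523, 0.0048]
tool_rot: [-3.141, -0.0, 1.908]
force: [-1.6, 2.1, -0.4]
grip_width: 0.085
finger_force: 1.1
```

Call:
carry_out(
  rows=[
    [[-0.001, 0, 0, 0], [-0.002, 0, 0, 0], [-0.002, 0, 0, 0]],
  ],
)

```text
clock: 5.57
position: [0.4108, 0.2504, 0.0048]
tool_rot: [-3.141, 0.0, 1.908]
force: [-2.6, 2.9, -1.0]
grip_width: 0.0853
finger_force: 1.6
```

Call:
carry_out(
  rows=[
    [[-0.001, 0, 0, 0], [-0.0015, 0, 0, 0], [-0.0015, 0, 0, 0]],
  ],
)

```text
clock: 5.82
position: [0.4114, 0.249, 0.0048]
tool_rot: [-3.141, 0.0, 1.908]
force: [-1.4, 1.7, -1.7]
grip_width: 0.0847
finger_force: 1.0
```

Call:
carry_out(
  rows=[
    [[-0.001, 0, 0, 0], [-0.0015, 0, 0, 0], [-0.0015, 0, 0, 0]],
  ],
)

```text
clock: 6.07
position: [0.4118, 0.2481, 0.0048]
tool_rot: [3.142, -0.0, 1.908]
force: [-3.6, 5.5, -1.1]
grip_width: 0.0853
finger_force: 3.0
```

Call:
carry_out(
  rows=[
    [[-0.001, 0, 0, 0], [-0.001, 0, 0, 0]],
  ],
)

```text
clock: 6.23
position: [0.4119, 0.2479, 0.0048]
tool_rot: [3.141, -0.001, 1.908]
force: [-4.8, 10.0, -1.9]
grip_width: 0.0851
finger_force: 5.5
```

Call:
carry_out(
  rows=[
    [[-0.001, 0, 0, 0], [-0.001, 0, 0, 0]],
  ],
)

```text
clock: 6.4
position: [0.4121, 0.2478, 0.0049]
tool_rot: [3.141, -0.002, 1.909]
force: [-8.0, 14.4, -1.6]
grip_width: 0.0851
finger_force: 8.1
```

Seated: force builds stiffly, 16 N at the predicted position. Next: back off, lift and close the fingers.

Call:
carry_out(
  rows=[
    [[0.003, 0, 0, 0], [0.008, 0, 0, 0], [0.014, 0, -0.006, 0], [0.018, 0.004, -0.02, 0], [0.018, 0.014, -0.03, 0], [0.018, 0.024, -0.03, 0], [0.018, 0.032, -0.03, 0], [0.018, 0.032, -0.03, 0]],
  ],
)

```text
clock: 7.07
position: [0.4383, 0.274, 0.0347]
tool_rot: [3.14, 0.0, 1.907]
force: [0.3, -0.6, -0.6]
grip_width: 0.085
finger_force: 0.0
```

Call:
carry_out(
  rows=[
    [[0, 0, 0, 0], [0, 0, 0, 0], [0, 0, 0, 0], [0, 0, 0, 0], [0, 0, 0, 0], [0, 0, 0, 0], [0, 0, 0, 0]],
  ],
  grip=0.0,
  grip_force=30,
)

```text
clock: 7.65
position: [0.4367, 0.2734, 0.0348]
tool_rot: [-3.142, -0.0, 1.908]
force: [-0.6, 0.5, 0.1]
grip_width: 0.0007
finger_force: 0.0
```

```bash
cat >> h.py <<'E'
def pivot(x,y,th,z,peg=PEG):
    t=peg+R(th)@[x/1000,y/1000]; move(t,z,th+np.pi/2)
E
python3 - <<'E'
from h import *
f=bot.grab_frame("top");save(f,"t3.png",(230,140,430,290),4)
for l in ["plate_slot","plate_corner","plate_center"]:
    for r in bot.spot_point(f,l)[:1]:
        w=ray(f,r["position"],.018)[:2];print(l,round(r["conf"],2),w,"jig",R(A).T@(w-PEG))
o=bot.observe();print(o["clock"],o["position"],o["grip_width"],o["force"])
pivot(68,96,B,.0165)
E
```

```text
plate_slot 0.69 [0.4032536  0.14765654] jig [ 0.00031714 -0.00125325]
plate_center 0.72 [0.42937758 0.19410904] jig [0.02778621 0.04441674]
7.85 [0.43681339 0.27347661 0.0348235 ] 0.00019570291144595543 [-0.41056031 -0.8157941   0.33995284]
shift [-0.0104 -0.0051  0.0183] twist 0.08
```

View pics/t3.png

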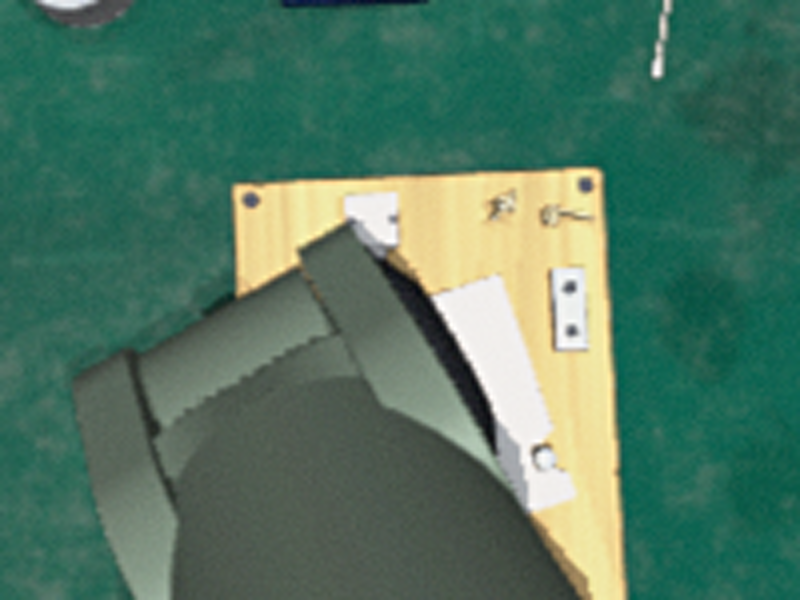

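The plate is on the peg, seen in the slot at (543,457), and still askew. Next: lower beside the edge and approach.

Call:
carry_out(
  rows=[
    [[0, -0.002, 0.006, 0], [0, -0.005, 0.013, 0], [-0.002, -0.005, 0.018, 0], [-0.006, -0.005, 0.0185, 0], [-0.01, -0.005, 0.0185, 0], [-0.01, -0.005, 0.0185, 0]],
  ],
)

```text
clock: 8.35
position: [0.4358, 0.2612, 0.0162]
tool_rot: [-3.141, 0.001, 1.907]
force: [0.2, 0.1, 0.0]
grip_width: 0.0003
finger_force: 0.0
```

```bash
python3 - <<'E'
from h import *
o=bot.observe();print(o["clock"],o["position"],o["tool_rot"],o["force"])
print("plate coords",R(B).T@(o["position"][:2]-PEG))
for th in np.arange(B,.02,-.05): print(round(th,3),end=" ");pivot(68,90,th,o["position"][2])
E
```

```text
8.35 [0.43584489 0.26116375 0.01623171] [-3.14135552e+00  6.12117770e-04  1.90663528e+00] [0.24801447 0.05876431 0.04302686]
plate coords [0.06808897 0.09514414]
0.336 shift [-0.0051 -0.0001  0.    ] twist 0.01
0.286 shift [-0.0087  0.0043  0.    ] twist 2.87
0.236 shift [-0.0124  0.0086  0.    ] twist 5.74
0.186 shift [-0.0163  0.0126  0.    ] twist 8.6
0.136 shift [-0.0204  0.0164  0.    ] twist 11.47
0.086 shift [-0.0248  0.0201  0.    ] twist 14.33
0.036 shift [-0.0293  0.0235  0.    ] twist 17.2
```

Call:
carry_out(
  rows=[
    [[-0.003, 0, 0, 0], [-0.005, 0, 0, 0], [-0.007, 0.002, 0, 1.4], [-0.0087, 0.0043, 0, 2.9], [-0.0105, 0.0065, 0, 4.3], [-0.0124, 0.0086, 0, 5.7], [-0.0144, 0.0106, 0, 7.2], [-0.0163, 0.0126, 0, 8.6], [-0.0184, 0.0145, 0, 10], [-0.0204, 0.0164, 0, 11.5], [-0.0204, 0.0164, 0, 11.5]],
  ],
)

```text
clock: 9.27
position: [0.4582, 0.2482, 0.0163]
tool_rot: [3.141, 0.0, 1.704]
force: [0.4, 0.4, 0.2]
grip_width: 0.0002
finger_force: 0.0
```

```bash
python3 - <<'E'
from h import *
f=bot.grab_frame("top");save(f,"t4.png",(230,140,430,290),4)
for l in ["plate_slot","plate_corner","plate_center"]:
    for r in bot.spot_point(f,l)[:1]:
        w=ray(f,r["position"],.018)[:2];print(l,round(r["conf"],2),w,"jig",R(A).T@(w-PEG))
o=bot.observe();th=o["tool_rot"][2]-np.pi/2;print(o["clock"],o["position"],th,R(th).T@(o["position"][:2]-PEG),"f jig",R(A).T@o["force"][:2])
for th in [.136,.106,.076,.051,.029]: print(round(th,3),end=" ");pivot(68,90,th,o["position"][2])
E
```

```text
9.4667 [0.4575986  0.24843061 0.01628354] 0.136687225258751 [0.06775066 0.09114893] f jig [ 0.17033971 -0.16665795]
0.136 shift [-0.0012  0.0003  0.    ] twist 0.04
0.106 shift [-0.0033  0.003   0.    ] twist 1.76
0.076 shift [-0.0054  0.0056  0.    ] twist 3.48
0.051 shift [-0.0073  0.0077  0.    ] twist 4.91
0.029 shift [-0.009   0.0095  0.    ] twist 6.17
```

View pics/t4.png

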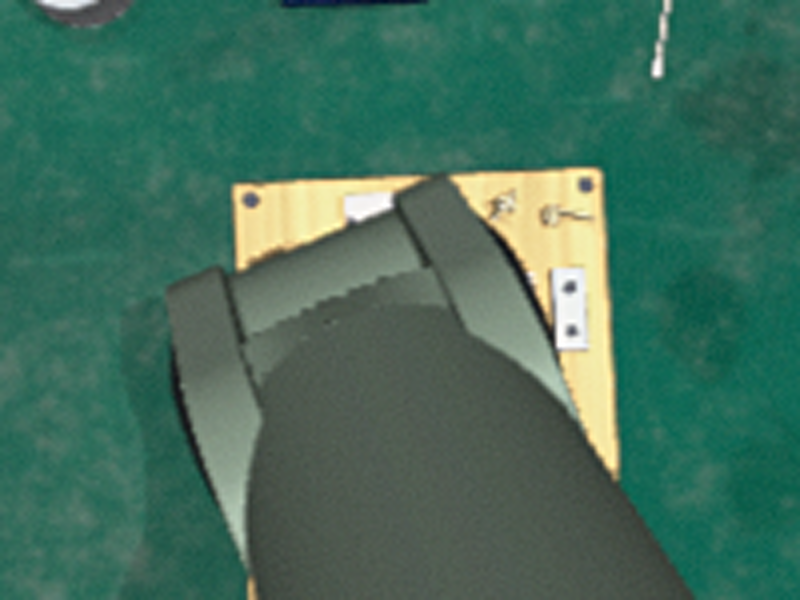

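The plate has turned; its -y edge corner, near (530,275), is about 11 mm short of the stop face at x≈553, as expected. I'll continue along the arc into the latch.

Call:
carry_out(
  rows=[
    [[-0.001, 0.0005, 0, 0.5], [-0.0022, 0.0017, 0, 1.1], [-0.0033, 0.003, 0, 1.8], [-0.0044, 0.0043, 0, 2.6], [-0.0054, 0.0056, 0, 3.5], [-0.0054, 0.0056, 0, 3.5]],
  ],
)

```text
clock: 9.97
position: [0.464, 0.244, 0.0163]
tool_rot: [-3.141, -0.0, 1.644]
force: [-1.4, 1.9, 0.3]
grip_width: -0.0002
finger_force: 1.3
```

Call:
carry_out(
  rows=[
    [[-0.001, 0.001, 0, 0.7], [-0.002, 0.002, 0, 1.4], [-0.002, 0.002, 0, 1.4]],
  ],
)

```text
clock: 10.22
position: [0.4665, 0.2422, 0.0164]
tool_rot: [3.141, -0.0, 1.621]
force: [1.2, 1.7, -1.5]
grip_width: -0.0001
finger_force: 1.4
```

Call:
carry_out(
  rows=[
    [[-0.001, 0.001, 0, 0.6], [-0.002, 0.002, 0, 1.2], [-0.002, 0.002, 0, 1.2]],
  ],
)

```text
clock: 10.47
position: [0.4676, 0.2417, 0.0163]
tool_rot: [-3.141, -0.002, 1.601]
force: [-4.9, 11.5, 0.7]
grip_width: -0.0001
finger_force: 5.8
```

```bash
python3 - <<'E'
from h import *
o=bot.observe();th=o["tool_rot"][2]-np.pi/2;print(o["clock"],o["position"],th,"jig",R(A).T@(o["position"][:2]-PEG),"f jig",R(A).T@o["force"][:2])
pivot(68,91,A,o["position"][2])
E
```

```text
10.4667 [0.46760567 0.24171429 0.01634891] 0.030355090497009574 jig [0.06738788 0.09088559] f jig [-4.57234435 11.59871103]
shift [ 0.0001  0.0006 -0.    ] twist 0.07
```

Call:
carry_out(
  rows=[
    [[-0.0003, -0.0005, 0, 0], [-0.0003, -0.001, 0, 0]],
  ],
)

```text
clock: 10.63
position: [0.4673, 0.2417, 0.0165]
tool_rot: [3.141, -0.002, 1.602]
force: [-0.1, 12.3, -3.1]
grip_width: -0.0001
finger_force: 6.1
```

```bash
python3 - <<'E'
from h import *
o=bot.observe();th=o["tool_rot"][2]-np.pi/2;print(o["clock"],th,"jig",R(A).T@(o["position"][:2]-PEG),"f jig",R(A).T@o["force"][:2])
g=bot.grab_frame("scene");save(g,"s5.png",(250,150,410,260),5)
E
```

```text
10.6333 0.031109843352218336 jig [0.06705199 0.09084869] f jig [ 0.27796739 12.3030914 ]
```

View pics/s5.png

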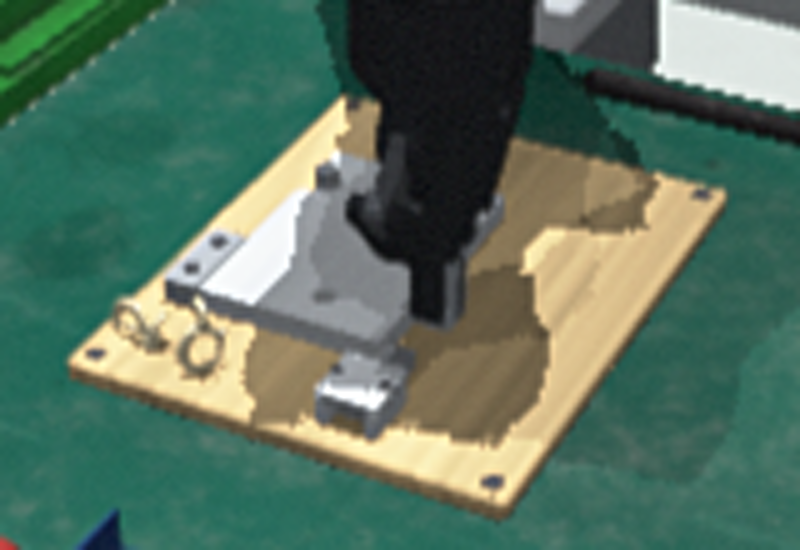

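The plate lies against the stop, near (205,280) in the crop, and the peg at (328,175) is in the slot. Now the steady push at about 15 N.

Call:
carry_out(
  rows=[
    [[-0.0003, 0, 0, 0], [-0.0006, 0, 0, 0], [-0.0006, 0, 0, 0]],
  ],
)

```text
clock: 10.93
position: [0.4673, 0.2416, 0.0165]
tool_rot: [3.141, -0.003, 1.602]
force: [-2.1, 16.1, -1.0]
grip_width: -0.0002
finger_force: 7.7
```

Call:
carry_out(
  rows=[
    [[0.0001, 0, 0, 0], [0.0002, 0, 0, 0], [0.0002, 0, 0, 0], [0.0002, 0, 0, 0], [0.0002, 0, 0, 0], [0.0002, 0, 0, 0]],
  ],
)

```text
clock: 11.43
position: [0.4673, 0.2416, 0.0165]
tool_rot: [3.141, -0.002, 1.602]
force: [-2.1, 14.2, -2.0]
grip_width: -0.0001
finger_force: 7.2
```

Call:
carry_out(
  rows=[
    [[0, 0, 0, 0], [0, 0, 0, 0], [0, 0, 0, 0], [0, 0, 0, 0], [0, 0, 0, 0], [0, 0, 0, 0], [0, 0, 0, 0], [0, 0, 0, 0], [0, 0, 0, 0], [0, 0, 0, 0], [0, 0, 0, 0], [0, 0, 0, 0]],
  ],
)

```text
clock: 12.43
position: [0.4673, 0.2416, 0.0165]
tool_rot: [3.141, -0.002, 1.602]
force: [-0.9, 14.9, -2.0]
grip_width: 0.0003
finger_force: 7.2
```

Call:
carry_out(
  rows=[
    [[0.002, 0, 0, 0], [0.006, 0, 0, 0], [0.014, 0, 0, 0], [0.024, 0, -0.01, 0], [0.034, 0, -0.03, 0], [0.06, 0, -0.055, 0], [0.09, 0, -0.08, 0], [0.12, 0, -0.1, 0], [0.15, 0, -0.12, 0], [0.18, 0, -0.13, 0], [0.2, 0, -0.14, 0], [0.2, 0, -0.14, 0]],
  ],
)

```text
clock: 13.43
position: [0.4601, 0.4449, 0.1579]
tool_rot: [3.14, -0.003, 1.605]
force: [0.2, 0.0, -0.4]
grip_width: 0.0002
finger_force: 0.0
```

```bash
python3 - <<'E'
from h import *
f=bot.grab_frame("top");save(f,"t6.png",(270,180,400,275),6)
J,P=look(f)
for l in ["plate_slot","plate_corner","plate_center"]:
    for r in bot.spot_point(f,l)[:1]:
        w=ray(f,r["position"],.018)[:2];print(l,round(r["conf"],2),w,"jig",R(A).T@(w-PEG))
g=bot.grab_frame("scene");save(g,"s6.png",(260,160,400,255),5)
print(bot.observe()["clock"])
E
```

```text
jig [432.2 211.9] [260.3 210.5] yaw 0.0291
plate [440.1 175.9] [131.5 109. ] yaw 0.0284
plate_slot 0.8 [0.40766132 0.14710182] jig [ 0.00470679 -0.00193642]
plate_corner 0.59 [0.50256033 0.23643398] jig [0.10217348 0.08458699]
plate_center 0.78 [0.43170487 0.18646923] jig [0.02988946 0.03671223]
13.6833
```

View pics/t6.png

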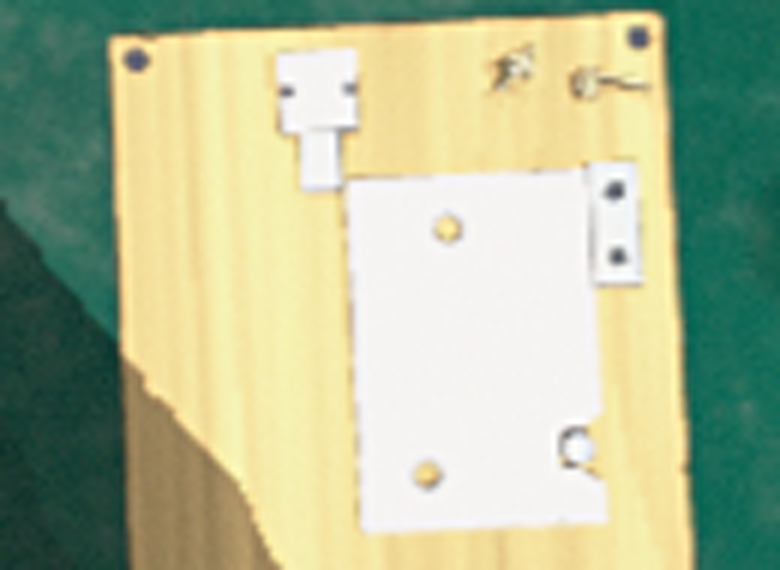

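View pics/s6.png

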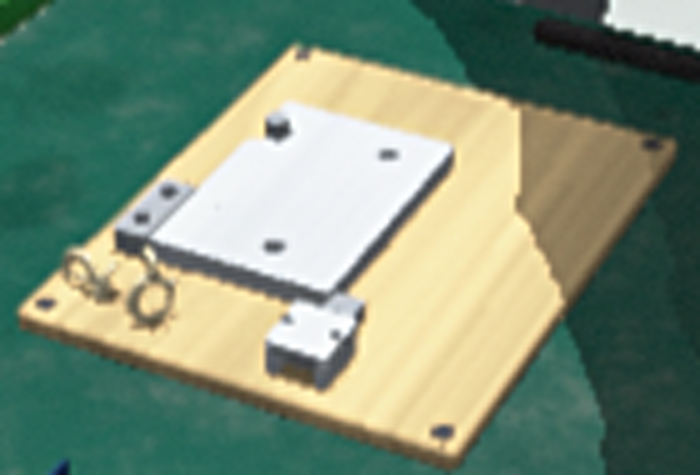

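The plate is square against the stop, at (592,225) in the top crop, and the peg is at the slot bottom, (577,447). The latch nose at (322,185) is sprung out behind the +y edge. Small items are undisturbed.

```bash
python3 -c "
from workcell import bot
print(bot.job_done())"
```

```text
the job is handed in; nothing more can be done
None
```

The job is handed in at 13.7 s: the plate is flush on the stop after about 15 N held for over a second, with the peg at the slot bottom and the latch sprung out behind the plate's edge; the highest push reading was about 16 N.

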